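# Put the tortilla corner in order

## Robot

A 6-joint arm with a two-finger parallel gripper is mounted at the origin on the work surface. World frame = base frame: x ahead of the robot, y to its left, z up, the work surface at z = 0. Lengths are in m, angles in rad, forces in N, time in s.
With the tool pointing down it reaches from about 0.225 to 0.875 m from the base axis. Payload 3.4 kg.
Tool frame: the origin (TCP) lies at the very end of the fingers, on their centre line; the grasp point (between the pads) lies 19 mm behind it; z points along the fingers, y is the line along which they close (so a half turn about z gives the same grasp; the last joint's range is limited). The gripper opens to 85 mm and grips with 20 to 120 N. Pads are 22 mm wide; open, the fingers measure 114 mm over their backs; the gripper's body (76 mm by 85 mm) begins 54 mm behind the grasp point. The pads swing forward as they close: fully open they stand 13 mm farther back than shut.
Start: joints at [1.091, 0.276, 1.505, -0, 1.361, -0.121], TCP at [0.202, 0.538, 0.191] pointing down, gripper open.
Joint ranges: [-2.89, 2.89], [-0.75, 2.08], [0.22, 2.7], [-1.18, 4.32], [0.11, 2.71], [-2.7, 2.7]. Speed limits (rad/s): [2.57, 2.57, 3.14, 3.14, 3.14, 3.14].

## Interface

Orientations are given as a unit quaternion [w, x, y, z].
In Python, from rig import manip, get_image, camera_info gives the robot as it stands. The module is installed in compiled form; this text tells all that it offers.
- The arm moves only by the shell command python3 -m crank 'ROWS' [FORCE]. ROWS is a JSON object of lists of equal length, an entry for each row: "translation": the shift along the tool's x, y, z in mm, a list of three; "roll": the turn about the tool's z in rad; "fingers": the opening, from 0 (shut) to 1 (fully open). A call has 1 to 8 rows; each row shifts and turns the commanded pose from where the row before left it, along the tool's axes as they then stand; what a row does not reach is not made up. A row lasts 1/10 s, in which the tool goes at most 50 mm and 8.59 degrees, less where a joint would pass 70% of its speed; a pose out of reach is approached as far as the arm can. A call is refused whole if a number of a shift passes 50 or a number of a turn 0.15, either way. A call with a gripper value outside its range is refused whole. The fingers move at their own pace and stop on an object; FORCE is the grip in N (left out, the last holds). Time passes only in rows, so rows that do not move let the fingers close. It gives the time, the measured TCP pose, the force, the opening and the grip force at its end, in the units of the state.
- manip.get_state(): the state, without advancing time (a new reading comes with each control period).
- get_image(name): name is "scene" or "top"; returns the picture (400x640x3 uint8, blue, green, red); there is no depth.
- camera_info(name): a dict with "mtx" (3x3 intrinsics, pixels), "rvec" (rotation vector, rad) and "tvec" (3), from world to camera coordinates, as OpenCV has them. Camera axes: x right, y down, z forward; pixel columns grow to the right and rows downward; lengths in m; the calibration is good to about 2 mm. A picture is of the moment at which its call begins. camera_info takes no time and is no camera call.
- manip.sign_off(): hands the job in; it is judged then, once.
The state is a dict: "clock": time; "qpos": joint angles; "qd": joint speeds; "effort": joint torques, N m; "position": TCP position; "ee_rot": TCP orientation; "contact_force": force on the tool from outside, world axes, zero at the start; "moment": the same for the moment, N m; "width": finger opening in m; "gripper_force": force on a finger pad.
Only numpy, scipy, OpenCV 4.12 (cv2) and the standard library are available. Lean on these libraries where they do the work, as an engineer would, in place of code of your own. Each camera call takes 0.05 s, during which the arm holds its last target. There are 200 camera calls.

## Task

Put each thing in its own place on the table: the large jarrito upright in the large saucer, the small jarrito upright in the small saucer, the tongs lying lengthwise in the wooden tongs rest (either way round), and the orange lid pressed firmly down over the tapered neck of the clay jar so that it sits fully home and level. Set the two jarritos down gently rather than dropping them, and leave the salt cellar and the little white sauce bowl where they stand.

Things in the scene. Friction and masses are not known exactly. Their poses are not given: they have to be found in the camera images.
- jarrito: The large jarrito: open brown glazed ceramic mug, loose, standing upright, 68 mm high, about 0.22 kg. Origin at the centre of its underside, z up. Foot 48 mm across; straight belly 66 mm across from 20 to 50 mm above the underside; neck 52 mm at 60 mm up, rim 56 mm, wall 4 mm. One ear handle in its +y direction, reaching 56 mm from the axis, between 18 and 54 mm up. Grip it across the belly along its x axis, clear of the handle.
- jarrito_small: The small jarrito: same shape and material, loose, standing upright, 52 mm high, about 0.09 kg. Origin at the centre of its underside, z up. Foot 34 mm across; straight belly 46 mm across from 12 to 38 mm up; neck 40 mm at 44 mm up, rim 44 mm. One ear handle in its +y direction, reaching 42 mm from the axis, between 10 and 40 mm up.
- lid: Orange silicone lid with a flip-top spout, loose, standing open side down, about 0.06 kg. Origin at the centre of its lower edge, z up. Round skirt 56 mm across and 34 mm high, 4.5 mm wall, bore 47 mm across and 28 mm deep from below; the small spout and flip cap (34 mm long, 12 to 17 mm wide) rise on top to 48 mm. Grip it across the skirt.
- tongs: Stainless steel tongs clipped shut (rigid), loose, lying flat: 200 mm long along its x axis, 20 mm high, sides parallel and 25 mm apart over the middle 120 mm (no part wider than 28 mm), about 0.12 kg. Origin at the centre of its underside; balances within 10 mm of that centre. Grip it across its middle.
- saucer: The large saucer: fixed round terracotta saucer, 90 mm across its rim, 9 mm high, with a flat round recess about 70 mm across whose floor is 4 mm above the table. Origin at the centre of its underside, on the table.
- saucer_small: The small saucer: fixed round terracotta saucer, 68 mm across its rim, 9 mm high, with a flat round recess about 50 mm across whose floor is 4 mm above the table. Origin at the centre of its underside, on the table.
- jar: Squat terracotta jar, fixed, 90 mm across. Origin at the centre of its underside. Shoulder 60 mm above the table; on it a tapered neck, 49 mm across at the shoulder, 41 mm across 78 mm up, and 30 mm across at its top, 86 mm up. The lid slides down over the neck and jams on the taper by friction when its lower edge is about 66.5 mm above the table; the lid being level and pushed down with about 8 N (at least 4 N for a moment) seats it.
- tongs_rest: Dark wooden tongs rest, fixed: a board 236 mm long along its x axis, 66 mm wide, its floor 6 mm above the table. Lips up to 16 mm above the table close its two ends and the last 50 mm of each side, leaving a trough 224 mm by 56 mm; the middle 130 mm of both long sides has no lip, so fingers can reach down there. Origin at the centre of its underside.
- salt_cellar: Bystander: small round light-wood salt cellar, loose, 42 mm across, 46 mm high. Origin at the centre of its underside. To be left where it stands.
- sauce_bowl: Bystander: little white ceramic sauce bowl, loose, 52 mm across, 26 mm high. Origin at the centre of its underside. To be left where it stands.
Mind the look-alikes: they are no part of the job. Of the things shaped like the tongs_rest, the wooden one is meant.

How it is judged:
On the way:
1. the lid is pressed down on the jar's neck with at least 4 N (horizontal distance between lid and jar below 0.008 m and z of lid in the frame of jar below 0.0725 m and contact force between lid and jar above 4 N), for 0.1 s.
At the end, for the whole second after the job is handed in: Jarritos flat in their saucers (large within 13 mm of centre, small 11 mm); tongs on the floor of the rest (within 20 mm and 0.2 rad, either way round); lid level on the neck, centred within 6 mm, lower edge at most 69.5 mm above the table; all at rest (horizontal distance between jarrito and saucer below 0.013 m and z of jarrito in the frame of saucer between 0.001 and 0.008 m and angle between each of jarrito, jarrito_small, tongs's own z axis and vertical below 0.1 rad and linear speed of each of jarrito, jarrito_small, lid, tongs below 0.02 m/s and angular speed of each of jarrito, jarrito_small, lid, tongs below 0.2 rad/s and horizontal distance between jarrito_small and saucer_small below 0.011 m and z of jarrito_small in the frame of saucer_small between 0.001 and 0.008 m and horizontal distance between lid and jar below 0.006 m and z of lid in the frame of jar between 0.055 and 0.0695 m and angle between lid's own z axis and vertical below 0.12 rad and horizontal distance between tongs and tongs_rest below 0.02 m and z of tongs in the frame of tongs_rest between 0.003 and 0.01 m and angle between the x axis of tongs and the x axis of tongs_rest, either way round below 0.2 rad); the robot touches nothing.
It fails at once if a jarrito is dropped (falls faster than 0.8 m/s out of the fingers) ((linear speed of jarrito above 0.8 m/s and contact force between the fingers and jarrito below 0.1 N) or (linear speed of jarrito_small above 0.8 m/s and contact force between the fingers and jarrito_small below 0.1 N)).
It fails at once if the salt cellar or the sauce bowl is moved more than 25 mm (distance of any of salt_cellar, sauce_bowl from where it was at the start of the episode above 0.025 m).
It also fails if it takes over 102 s, if anything falls off the work surface, if the arm or the gripper's body presses on something with over 40 N, if the wrist force passes 120 N, or if a joint passes its speed limit or range.

## Working session

There is one attempt and no reset: what is moved stays moved. The work goes in short steps, Python scripts to look and compute and a shell command to move; the robot and the scene stay as the last step left them, time stands still between calls to the robot, and variables do not carry over. Pictures are saved under pics/ and viewed, at most 14 in all, crops included, and the job is handed in when it is done.

```bash
mkdir -p pics
python3 - <<'E'
from rig import manip,get_image,camera_info
import cv2,numpy as np
for n in("scene","top"):
    cv2.imwrite(f"pics/{n}0.png",get_image(n)); c=camera_info(n)
    R=cv2.Rodrigues(np.array(c["rvec"],float))[0]
    print(n,np.round(c["mtx"],1).tolist(),(-R.T@np.array(c["tvec"]).ravel()).round(3),R.round(3).tolist())
print(manip.get_state())
E
```

```text
scene [[459.6, 0.0, 314.4], [0.0, 459.6, 193.7], [0.0, 0.0, 1.0]] [ 0.825 -0.565  0.981] [[0.838, 0.546, -0.012], [0.438, -0.685, -0.582], [-0.326, 0.482, -0.813]]
top [[366.6, 0.0, 321.2], [0.0, 366.6, 196.2], [0.0, 0.0, 1.0]] [ 0.315 -0.009  0.926] [[0.007, -1.0, -0.007], [-0.988, -0.006, -0.154], [0.154, 0.008, -0.988]]
{'clock': 0.1, 'qpos': array([ 1.09100039e+00,  2.76537665e-01,  1.50601659e+00,  1.11865058e-05,
        1.36073209e+00, -1.20973341e-01]), 'qd': array([ 0.00036117, -0.00059473, -0.00141156, -0.00137656, -0.00022775,
        0.00152166]), 'effort': array([ 1.69413532e-03, -4.17698801e+01, -2.46404600e+01, -1.84362702e-04,
        5.84978086e-03,  2.68296668e-05]), 'position': array([0.20165333, 0.53788971, 0.19061891]), 'ee_rot': array([-2.55795228e-04,  1.78451442e-01,  9.83948355e-01, -8.07306809e-04]), 'contact_force': array([0.42417958, 1.33523335, 0.08716853]), 'moment': array([ 0.02558546,  0.02474216, -0.01360455]), 'gripper_force': 0.0, 'width': 0.0853233192710207}
```

View pics/scene0.png

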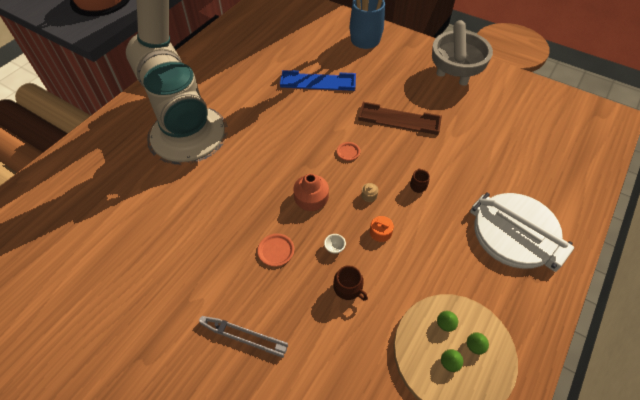

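View pics/top0.png

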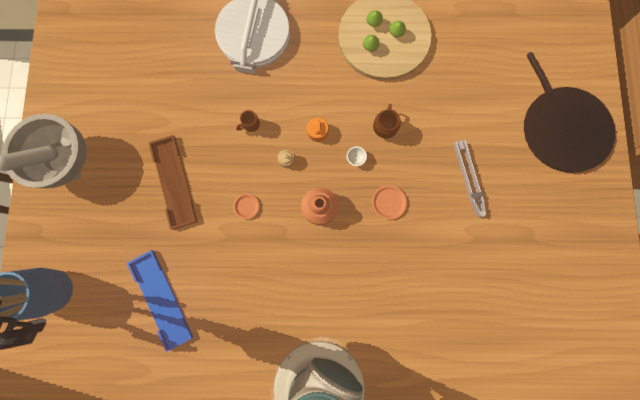

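Run:
```python
import cv2
t=cv2.imread("pics/top0.png")[95:235,140:500];s=cv2.imread("pics/scene0.png")[95:360,190:450]
cv2.imwrite("pics/tz.png",cv2.resize(t,None,fx=2.2,fy=2.2,interpolation=cv2.INTER_CUBIC))
cv2.imwrite("pics/sz.png",cv2.resize(s,None,fx=2.2,fy=2.2,interpolation=cv2.INTER_CUBIC))
h=cv2.imread("pics/top0.png");H=cv2.cvtColor(h,cv2.COLOR_BGR2HSV)
S=cv2.cvtColor(cv2.imread("pics/scene0.png"),cv2.COLOR_BGR2HSV)
for n,u,v in[("table",220,160),("ssauc",247,207),("jar",310,212),("saucer",390,202),("jarrito",378,125),("small",249,118),("lid",310,130),("salt",286,160),("bowl",350,152),("tongs",474,190),("rest",175,185)]:print(n,H[v,u],h[v,u])
for n,u,v in[("table",230,200),("ssauc",347,153),("jar",310,200),("saucer",275,252),("jarrito",348,290),("small",420,182),("lid",382,236),("tongs",244,338),("rest",400,120)]:print(n,S[v,u])
```

```text
table [ 15 151 192] [ 78 134 192]
ssauc [ 11 153 219] [ 88 136 219]
jar [ 11 153 218] [ 87 135 218]
saucer [ 11 152 220] [ 89 137 220]
jarrito [ 11 171 131] [ 43  75 131]
small [ 12 161  95] [35 58 95]
lid [ 14 192 243] [ 60 145 243]
salt [ 18 113 217] [121 179 217]
bowl [ 17  67 152] [112 134 152]
tongs [ 14 153 138] [ 55  93 138]
rest [ 12 156 132] [ 51  83 132]
table [ 13 169 181]
ssauc [  8 173 212]
jar [  8 176 123]
saucer [  8 174 208]
jarrito [  8 177  39]
small [  9 190  47]
lid [  9 213 120]
tongs [ 12 137  95]
rest [ 10 170  90]
```

View pics/tz.png

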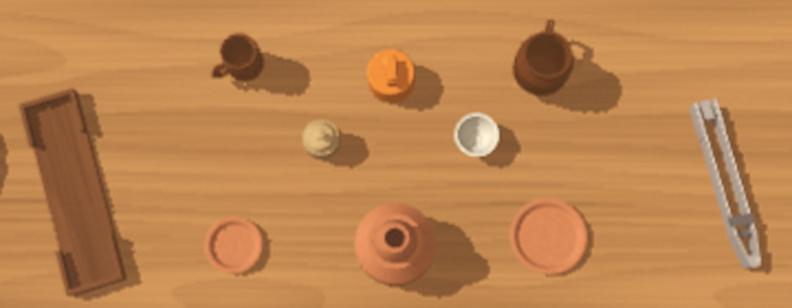

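View pics/sz.png

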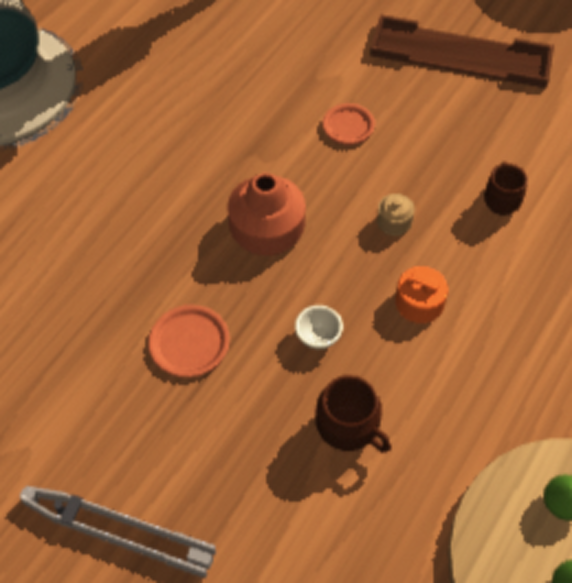

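```bash
cat > h.py <<'E'
from rig import manip,get_image,camera_info
import cv2,numpy as np
def cam(n):
    c=camera_info(n);return np.array(c["mtx"],float),cv2.Rodrigues(np.array(c["rvec"],float))[0],np.array(c["tvec"],float).ravel()
def ray(n,p):
    K,R,t=cam(n);return -R.T@t,R.T@np.linalg.inv(K)@np.array([p[0],p[1],1.])
def at(n,p,z):
    o,d=ray(n,p);return o+d*(z-o[2])/d[2]
def tri(pt,ps):
    A=np.zeros((3,3));b=np.zeros(3)
    for n,p in(("top",pt),("scene",ps)):
        o,d=ray(n,p);d=d/np.linalg.norm(d);M=np.eye(3)-np.outer(d,d);A+=M;b+=M@o
    return np.linalg.solve(A,b)
def proj(n,X):
    K,R,t=cam(n);q=K@(R@np.array(X,float)+t);return q[:2]/q[2]
def blob(img,c,r,cond,op=0):
    """biggest component of cond(H,S,V) near the centre c within r px -> contour"""
    x,y=int(c[0]-r),int(c[1]-r);x,y=max(x,0),max(y,0)
    w=cv2.resize(img[y:y+2*r,x:x+2*r],None,fx=4,fy=4,interpolation=cv2.INTER_CUBIC)
    H,S,V=[a.astype(int) for a in cv2.split(cv2.cvtColor(w,cv2.COLOR_BGR2HSV))]
    m=(cond(H,S,V)*255).astype(np.uint8);m=cv2.medianBlur(m,5)
    if op:m=cv2.morphologyEx(m,cv2.MORPH_OPEN,cv2.getStructuringElement(cv2.MORPH_ELLIPSE,(op,op)))
    C=cv2.findContours(m,cv2.RETR_EXTERNAL,cv2.CHAIN_APPROX_NONE)[0]
    k=max(C,key=cv2.contourArea).reshape(-1,2);return (k+.5)/4-.5+[x,y]
E
cat > m.py <<'E'
from h import *
T=cv2.imread("pics/top0.png");S=cv2.imread("pics/scene0.png")
L=[("saucer",(390,202),(275,252),26,lambda h,s,v:(h<=12)&(v>150),lambda h,s,v:(h<=10)&(v>140),0),
("ssauc",(247,207),(347,153),20,lambda h,s,v:(h<=12)&(v>150),lambda h,s,v:(h<=10)&(v>140),0),
("jar",(319,205),(311,192),26,lambda h,s,v:(h<=12)&(v>60),lambda h,s,v:(h<=10)&(v>60),9),
("jarrito",(387,123),(348,283),22,lambda h,s,v:(h<=12)&(v<145),lambda h,s,v:(v<62),31),
("small",(249,121),(420,181),17,lambda h,s,v:(h<=13)&(v<115),lambda h,s,v:(v<62),23),
("lid",(317,128),(382,228),16,lambda h,s,v:(s>178)&(v>150),lambda h,s,v:(s>195)&(v>100),9),
("salt",(286,158),(370,192),13,lambda h,s,v:(s<135)&(v>110),lambda h,s,v:(s<150)&(v>90),0),
("bowl",(357,156),(335,244),15,lambda h,s,v:(s<100),lambda h,s,v:(s<100),0)]
for n,pt,ps,r,ct,cs,op in L:
    e=[cv2.fitEllipse(cv2.convexHull(k.astype(np.float32))) for k in(blob(T,pt,r,ct,op),blob(S,ps,r,cs,op))]
    print(n,*[(np.round(a[0],1),np.round(a[1],1)) for a in e],"tri",tri(e[0][0],e[1][0]).round(4))
for n,pt,ps,r,ct,cs,z in[("tongs",(470,178),(244,336),50,lambda h,s,v:(s<105),lambda h,s,v:(s<115),.012),("rest",(174,183),(400,119),52,lambda h,s,v:(h<=13)&(v<150)&(s>120),lambda h,s,v:(h<=11)&(v<125),.012)]:
    for c,k in(("top",blob(T,pt,r,ct)),("scene",blob(S,ps,r,cs))):
        P=np.array([at(c,p,z)[:2]*1000 for p in k],np.float32);q=cv2.minAreaRect(P);b=cv2.boxPoints(q)
        print(n,c,np.round(q[0],1),np.round(q[1],1),round(q[2],1))
for n,c,p in[("ssauc",.009,(234,245)),("saucer",.009,(549,236)),("jarneck",.086,(395,238)),("jarrito rim",.068,(549,53)),("jarrito handle",.05,(550,22)),("small rim",.052,(240,50)),("small handle",.035,(216,72)),("lid top",.034,(390,73)),("spout a",.048,(388,52)),("tongs a",.01,(706,102)),("tongs b",.01,(751,268))]:
    print(n,at("top",(140+p[0]/2.2-.3,95+p[1]/2.2-.3),c)[:2].round(4))
for n,c,p in[("ssauc",.009,(347,125)),("saucer",.009,(189,341)),("jarneck",.086,(264,183)),("jarrito rim",.068,(351,402)),("jarrito handle",.04,(386,445)),("small rim",.052,(509,180)),("lid top",.034,(422,288)),("tongs a",.01,(25,494)),("tongs b",.01,(211,560))]:
    print("S",n,at("scene",(190+p[0]/2.2-.3,95+p[1]/2.2-.3),c)[:2].round(4))
E
python3 m.py
```

```text
saucer (array([389.2, 202. ]), array([34.3, 35.6])) (array([275.6, 249.3]), array([32.6, 37.2])) tri [ 0.4446 -0.1741  0.0055]
ssauc (array([246.1, 206. ]), array([25.7, 26.6])) (array([348.1, 150.5]), array([18.2, 23.8])) tri [0.432  0.1886 0.0064]
jar (array([319.5, 205.6]), array([37. , 37.5])) (array([310.7, 192.1]), array([36.6, 37.8])) tri [0.4311 0.0018 0.0256]
jarrito (array([383.3, 126.6]), array([17.8, 22.2])) (array([348.9, 276.8]), array([20.5, 22. ])) tri [ 0.6342 -0.156   0.037 ]
small (array([247.4, 117.8]), array([13.6, 13.8])) (array([419.1, 181.2]), array([17.7, 23. ])) tri [0.6528 0.1849 0.0291]
lid (array([316.8, 128.2]), array([20.7, 23.1])) (array([381. , 228.6]), array([23.4, 25.7])) tri [0.6333 0.0095 0.0156]
salt (array([285.2, 157.4]), array([16.8, 17.1])) (array([369.9, 189.8]), array([14.3, 16.7])) tri [0.5543 0.0901 0.0242]
bowl (array([356.3, 155.8]), array([20.2, 20.7])) (array([334.5, 243.1]), array([19.7, 21.7])) tri [ 0.5597 -0.0905  0.0218]
tongs top [ 506.9 -379.9] [202.8  36.4] 13.9
tongs scene [ 506.4 -382.5] [204.1  33. ] 13.8
rest top [491.7 370.2] [245.4  82. ] 18.0Traceback (most recent call last):
  File "m.py", line 16, in <module>
    P=np.array([at(c,p,z)[:2]*1000 for p in k],np.float32);q=cv2.minAreaRect(P);b=cv2.boxPoints(q)
                ~~^^^^^^^
  File "h.py", line 8, in at
    o,d=ray(n,p);return o+d*(z-o[2])/d[2]
        ~~~^^^^^
  File "h.py", line 6, in ray
    K,R,t=cam(n);return -R.T@t,R.T@np.linalg.inv(K)@np.array([p[0],p[1],1.])
          ~~~^^^
  File "h.py", line 4, in cam
    c=camera_info(n);return np.array(c["mtx"],float),cv2.Rodrigues(np.array(c["rvec"],float))[0],np.array(c["tvec"],float).ravel()
ValueError: time passes only in moves, steps and waits
```

```bash
sed -i 's/^import cv2,numpy as np/import cv2,numpy as np,functools/; s/^def cam/@functools.lru_cache(None)\ndef cam/' h.py; python3 m.py | tail -n +9
```

```text
tongs top [ 506.9 -379.9] [202.8  36.4] 13.9
tongs scene [ 506.4 -382.5] [204.1  33. ] 13.8
rest top [491.7 370.2] [245.4  82. ] 18.0
rest scene [495.4 372.4] [238.1  84.7] 18.0
ssauc [0.4313 0.1878]
saucer [ 0.4441 -0.1736]
jarneck [0.43  0.002]
jarrito rim [ 0.6413 -0.1674]
jarrito handle [ 0.6853 -0.1727]
small rim [0.6493 0.1805]
small handle [0.6291 0.2109]
lid top [0.6293 0.01  ]
spout a [0.6493 0.0122]
tongs a [ 0.604 -0.361]
tongs b [ 0.4086 -0.402 ]
S ssauc [0.4333 0.1826]
S saucer [ 0.4466 -0.1762]
S jarneck [4.298e-01 3.000e-04]
S jarrito rim [ 0.6434 -0.1686]
S jarrito handle [ 0.6903 -0.1776]
S small rim [0.6515 0.1781]
S lid top [0.6328 0.0053]
S tongs a [ 0.4109 -0.4038]
S tongs b [ 0.6033 -0.3566]
```

```bash
python3 - <<'E'
from h import *
a=[(22,105),(75,90),(126,280),(70,296)];b=[(370,55),(383,17),(551,47),(543,88)]
P=np.array([at("top",(140+p[0]/2.2-.3,95+p[1]/2.2-.3),.014)[:2]*1000 for p in a]);print(P.round(),P.mean(0))
P=np.array([at("scene",(190+p[0]/2.2-.3,95+p[1]/2.2-.3),.014)[:2]*1000 for p in b]);print(P.round(),P.mean(0))
E
cat > go.py <<'E'
# usage: go.py x y z [angle of tool y, deg]: shift still to make, tool axes now, in mm, and roll in rad
import sys,numpy as np
from scipy.spatial.transform import Rotation as Ro
from rig import manip
s=manip.get_state();w=s["ee_rot"];R=Ro.from_quat([w[1],w[2],w[3],w[0]]).as_matrix()
a=np.degrees(np.arctan2(R[1,1],R[0,1]))
print("t",round(s["clock"],1),"pos",(s["position"]*1000).round(1),"yawy",a.round(1),"tilt",np.degrees(np.arccos(-R[2,2])).round(2),"w",round(s["width"]*1000,1),"gf",round(s["gripper_force"],1),"F",s["contact_force"].round(1),"q6",s["qpos"][5].round(2))
v=[float(x) for x in sys.argv[1:]]
if len(v)>2:
    d=R.T@(np.array(v[:3])/1000-s["position"])*1000;print("shift",d.round(1),"len",np.linalg.norm(d).round(1),end=" ")
if len(v)>3:
    r=(a-v[3]+90)%180-90;b=np.radians(v[3] if abs((v[3]-a+180)%360-180)<=90 else v[3]+180)
    M=np.array([[-np.sin(b),np.cos(b),0],[np.cos(b),np.sin(b),0],[0,0,-1]]).T
    print("roll",np.radians(r).round(3),"shift after roll",(M.T@(np.array(v[:3])/1000-s["position"])*1000).round(1))
E
python3 -m crank '{"translation":[[-45,-15,0],[-45,-15,0],[-45,-15,0],[-45,-15,0],[-45,-15,0],[-45,-15,0],[-45,-15,0],[-45,-15,0]],"roll":[0,0,0,0,0,0,0,0],"fingers":[1,1,1,1,1,1,1,1]}' 40; python3 go.py 650.5 179.5 120 35
```

```text
[[595. 443.]
 [614. 382.]
 [390. 308.]
 [371. 370.]] [492.40834539 375.74789816]
[[399. 300.]
 [377. 373.]
 [594. 442.]
 [616. 369.]] [496.6593201  371.01248764]
clock: 0.9
position: [0.4979, 0.2981, 0.191]
ee_rot: [-0.0, 0.179, 0.984, -0.0]
contact_force: [-0.5, 0.2, -0.6]
width: 0.0856
gripper_force: 0.0
t 0.9 pos [497.9 298.1 191. ] yawy 69.4 tilt 0.04 w 85.6 gf 0.0 F [-0.5  0.2 -0.6] q6 -0.79
shift [-184.6  -57.4   70.9] len 206.0 roll 0.601 shift after roll [-184.7   57.    71. ]
```

```bash
python3 -m crank '{"translation":[[-46,-14,10],[-46,-14,10],[-46,-14,10],[-46,-14,10],[0,0,0],[0,0,0],[0,0,0],[0,0,0]],"roll":[0,0,0,0,0.15,0.15,0.15,0.15],"fingers":[1,1,1,1,1,1,1,1]}' 40; python3 -m crank '{"translation":[[0,0,30],[0,0,0],[0,0,0]],"roll":[0,0,0],"fingers":[1,1,1]}' >/dev/null; python3 go.py 650.5 179.5 4 35
python3 - <<'E'
from h import *
for n in("scene","top"): cv2.imwrite(f"pics/{n}1.png",get_image(n))
s=cv2.imread("pics/scene1.png")[120:240,340:500];t=cv2.imread("pics/top1.png")[70:190,170:330]
cv2.imwrite("pics/c1.png",np.hstack([cv2.resize(x,None,fx=2.5,fy=2.5,interpolation=cv2.INTER_CUBIC) for x in(t,s)]))
E
```

```text
clock: 1.7
position: [0.6492, 0.1822, 0.1505]
ee_rot: [-0.001, 0.464, 0.886, -0.0]
contact_force: [0.2, 0.1, 0.1]
width: 0.0855
gripper_force: 0.0
t 2.0 pos [648.7 182.4 120.5] yawy 35.1 tilt 0.15 w 85.3 gf 0.0 F [0.3 0.3 0.6] q6 -0.44
shift [-3.600e+00  1.000e-01  1.165e+02] len 116.6 roll 0.001 shift after roll [ -3.4  -0.2 116.5]
```

View pics/c1.png

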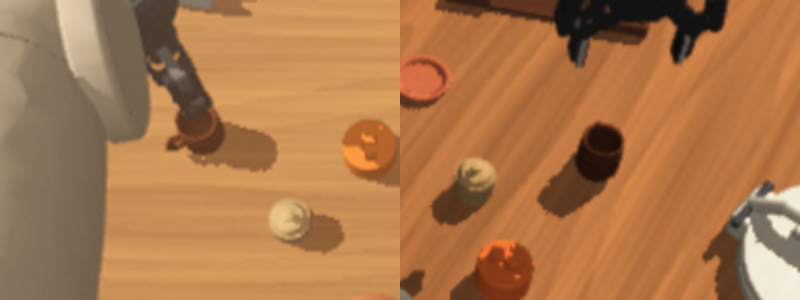

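```bash
python3 -m crank '{"translation":[[-3.5,0,35],[0,0,35],[0,0,25],[0,0,15],[0,0,6],[0,0,0],[0,0,0]],"roll":[0,0,0,0,0,0,0],"fingers":[1,1,1,1,1,1,0]}' 40; python3 -m crank '{"translation":[[0,0,0],[0,0,0],[0,0,0],[0,0,0],[0,0,0],[0,0,0],[0,0,0],[0,0,0]],"roll":[0,0,0,0,0,0,0,0],"fingers":[0,0,0,0,0,0,0,0]}' 40
```

```text
clock: 2.8
position: [0.6528, 0.18, 0.0069]
ee_rot: [0.001, 0.461, 0.887, 0.001]
contact_force: [-0.0, 0.1, 0.3]
width: 0.0729
gripper_force: 0.0
clock: 3.6
position: [0.6523, 0.1797, 0.0071]
ee_rot: [0.001, 0.461, 0.887, 0.001]
contact_force: [-1.4, -0.0, 5.4]
width: 0.0408
gripper_force: 40.0
```

```bash
python3 go.py
python3 - <<'E'
from h import *
for n in("scene","top"): cv2.imwrite(f"pics/{n}2.png",get_image(n))
s=cv2.imread("pics/scene2.png")[120:240,340:500];t=cv2.imread("pics/top2.png")[70:190,170:330]
cv2.imwrite("pics/c2.png",np.hstack([cv2.resize(x,None,fx=2.5,fy=2.5,interpolation=cv2.INTER_CUBIC) for x in(t,s)]))
E
```

```text
t 3.6 pos [652.3 179.7   7.1] yawy 35.1 tilt 0.13 w 40.8 gf 40.0 F [-1.4 -0.   5.4] q6 -0.45
```

View pics/c2.png

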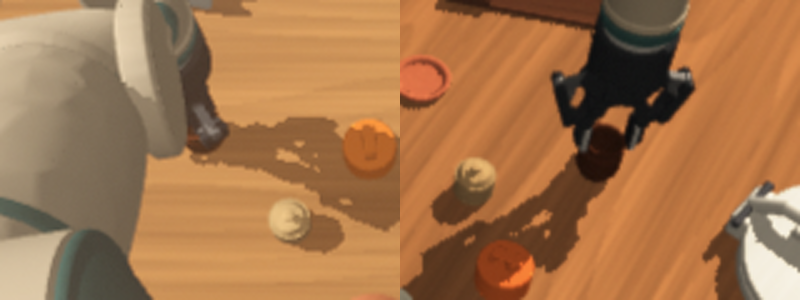

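Run:
```python
from h import *
f=lambda p:(400+(p[0]-340)*2.5,(p[1]-120)*2.5)
u=np.array([np.cos(.61),np.sin(.61),0])
for c in([.6523,.1797,0],[.6515,.1781,0]):
  for z in(.007,.02,.03,.052):
    for k in(-.023,0,.023):print(z,k,np.round(f(proj("scene",np.array(c)+[0,0,z]+u*k))))
S=cv2.imread("pics/scene2.png");S0=cv2.imread("pics/scene0.png")
for I in(S0,S):
    k=blob(I,(420,181),17,lambda h,s,v:(v<62)&(s>120),9);print([np.round(f(x)) for x in(k[k[:,1].argmax()],k[k[:,1].argmin()],k[k[:,0].argmin()],k[k[:,0].argmax()])])
```

```text
0.007 -0.023 [575. 168.]
0.007 0 [596. 167.]
0.007 0.023 [618. 166.]
0.02 -0.023 [577. 160.]
0.02 0 [599. 159.]
0.02 0.023 [621. 159.]
0.03 -0.023 [578. 154.]
0.03 0 [600. 154.]
0.03 0.023 [622. 153.]
0.052 -0.023 [582. 141.]
0.052 0 [604. 141.]
0.052 0.023 [627. 140.]
0.007 -0.023 [573. 168.]
0.007 0 [595. 168.]
0.007 0.023 [617. 167.]
0.02 -0.023 [575. 161.]
0.02 0 [597. 160.]
0.02 0.023 [619. 159.]
0.03 -0.023 [577. 155.]
0.03 0 [599. 154.]
0.03 0.023 [621. 154.]
0.052 -0.023 [580. 142.]
0.052 0 [603. 141.]
0.052 0.023 [625. 141.]
[array([593., 181.]), array([596., 125.]), array([574., 156.]), array([620., 143.])]
[array([593., 181.]), array([598., 125.]), array([575., 156.]), array([625., 144.])]
```

```bash
python3 - <<'E'
from h import *
f=lambda p:(400+(p[0]-340)*2.5,(p[1]-120)*2.5)
g=lambda p:((p[0]-170)*2.5,(p[1]-70)*2.5)
u=np.array([np.cos(.61),np.sin(.61),0])
for dz in(0,.013,.03):
  for k in(-.043,0,.043):
    X=np.array([.6487,.1824,.1205+dz])+u*k;print(dz,k,np.round(f(proj("scene",X))),np.round(g(proj("top",X))))
E
python3 - <<'E'
import cv2,numpy as np
s=cv2.imread("pics/scene1.png")[110:150,395:470];t=cv2.imread("pics/scene2.png")[140:200,400:450]
cv2.imwrite("pics/c3.png",np.hstack([cv2.resize(x,(400,400),interpolation=cv2.INTER_CUBIC) for x in(s,t)]))
E
```

```text
0 -0.043 [570.  95.] [205. 129.]
0 0 [614.  94.] [180.  92.]
0 0.043 [658.  93.] [155.  56.]
0.013 -0.043 [572.  87.] [202. 124.]
0.013 0 [617.  85.] [177.  86.]
0.013 0.043 [661.  84.] [152.  50.]
0.03 -0.043 [575.  75.] [199. 117.]
0.03 0 [620.  74.] [173.  79.]
0.03 0.043 [665.  72.] [147.  42.]
```

View pics/c3.png

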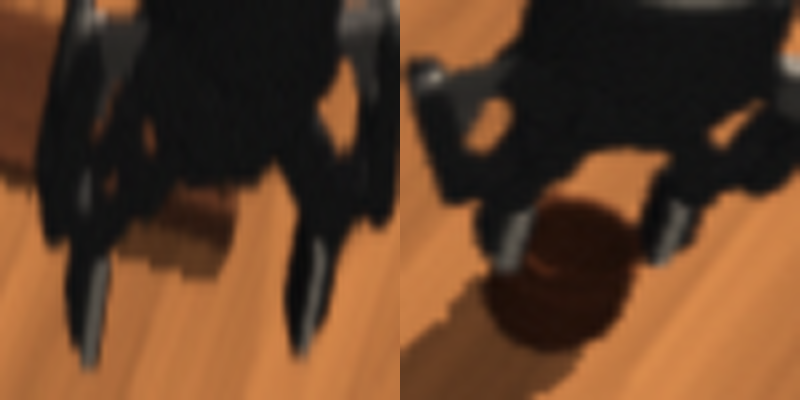

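```bash
python3 -m crank '{"translation":[[0,0,0],[0,0,0],[0,0,0],[0,0,0],[0,0,0],[0,0,0],[0,0,10]],"roll":[0,0,0,0,0,0,0],"fingers":[0.8,1,1,1,1,1,1]}' 40;  python3 -m crank '{"translation":[[0,0,6],[0,0,5],[0,0,4],[0,0,0]],"roll":[0,0,0,0],"fingers":[1,1,1,1]}'
```

```text
clock: 4.4
position: [0.6529, 0.18, -0.0035]
ee_rot: [0.001, 0.461, 0.887, 0.001]
contact_force: [-0.3, -0.2, 0.5]
width: 0.0857
gripper_force: 0.0
clock: 4.8
position: [0.6508, 0.1796, -0.0206]
ee_rot: [-0.001, 0.461, 0.887, -0.0]
contact_force: [0.2, -0.9, 0.1]
width: 0.0852
gripper_force: 0.0
```

```bash
python3 -m crank '{"translation":[[0,0,0],[0,0,0],[0,0,0],[0,0,0],[0,0,0],[0,0,0],[0,0,0],[0,0,0]],"roll":[0,0,0,0,0,0,0,0],"fingers":[0,0,0,0,0,0,0,0]}' 40
python3 - <<'E'
from h import *
cv2.imwrite("pics/scene3.png",get_image("scene"))
cv2.imwrite("pics/c4.png",cv2.resize(cv2.imread("pics/scene3.png")[140:200,390:460],None,fx=6,fy=6,interpolation=cv2.INTER_CUBIC))
E
```

```text
clock: 5.6
position: [0.6521, 0.1799, -0.0189]
ee_rot: [0.001, 0.461, 0.887, 0.0]
contact_force: [-0.0, -0.6, 5.4]
width: 0.0435
gripper_force: 41.3
```

View pics/c4.png

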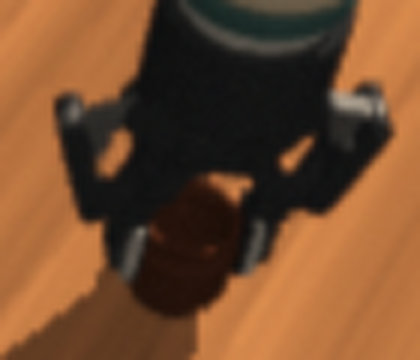

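```bash
python3 -m crank '{"translation":[[0,0,-5],[0,0,-10],[0,0,-20],[0,0,-25],[0,0,-20],[0,0,0]],"roll":[0,0,0,0,0,0],"fingers":[0,0,0,0,0,0]}' 40; python3 go.py 433 185 40 35
```

```text
clock: 6.25
position: [0.6538, 0.1802, 0.0639]
ee_rot: [0.003, 0.461, 0.887, 0.002]
contact_force: [0.9, 0.2, -1.6]
width: 0.0437
gripper_force: 40.8
t 6.2 pos [653.8 180.2  63.9] yawy 35.1 tilt 0.37 w 43.7 gf 40.8 F [ 0.9  0.2 -1.6] q6 -0.45
shift [ 130.9 -178.1   22.5] len 222.2 roll 0.001 shift after roll [ 130.6 -178.1   23.9]
```

```bash
python3 -m crank '{"translation":[[20,-27,0],[25,-34,0],[25,-34,0],[25,-34,0],[22,-30,0],[14,-19,0],[0,0,0],[0,0,0]],"roll":[0,0,0,0,0,0,0,0],"fingers":[0,0,0,0,0,0,0,0]}' 40; python3 go.py 433 185 -5 35
```

```text
clock: 7.05
position: [0.4303, 0.1847, 0.0601]
ee_rot: [0.0, 0.461, 0.887, 0.0]
contact_force: [0.7, 0.3, -1.0]
width: 0.0436
gripper_force: 41.0
t 7.0 pos [430.3 184.7  60.1] yawy 35.1 tilt 0.01 w 43.6 gf 41.0 F [ 0.7  0.3 -1. ] q6 -0.36
shift [-1.3  2.4 65.1] len 65.1 roll 0.002 shift after roll [-1.3  2.4 65.1]
```

```bash
python3 -m crank '{"translation":[[-1,2,20],[0,0,20],[0,0,15],[0,0,10],[0,0,0],[0,0,0]],"roll":[0,0,0,0,0,0],"fingers":[0,0,0,0,0,0]}' 40; python3 go.py 433 185 -15 35
python3 - <<'E'
from h import *
cv2.imwrite("pics/scene4.png",get_image("scene"));cv2.imwrite("pics/top4.png",get_image("top"))
f=lambda p,z=4:cv2.resize(p,None,fx=5,fy=5,interpolation=cv2.INTER_CUBIC)
cv2.imwrite("pics/c5.png",np.hstack([f(cv2.imread("pics/top4.png")[170:240,215:285]),f(cv2.imread("pics/scene4.png")[110:180,310:380])]))
E
```

```text
clock: 7.65
position: [0.4337, 0.1851, -0.0046]
ee_rot: [0.0, 0.461, 0.887, 0.0]
contact_force: [0.1, 0.3, -1.2]
width: 0.0434
gripper_force: 41.0
t 7.7 pos [433.7 185.1  -4.6] yawy 35.1 tilt 0.03 w 43.4 gf 41.0 F [ 0.1  0.3 -1.2] q6 -0.36
shift [ 0.3 -0.6 10.4] len 10.4 roll 0.001 shift after roll [ 0.3 -0.6 10.4]
```

View pics/c5.png

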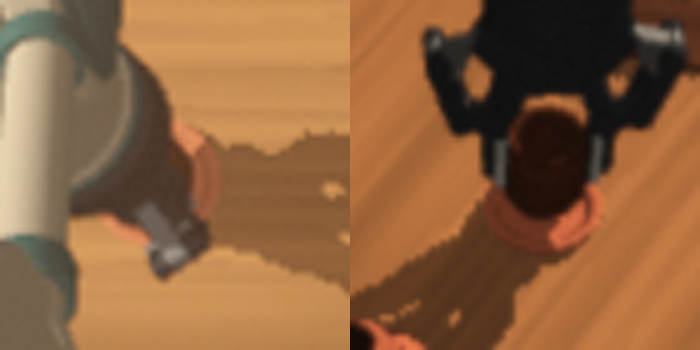

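```bash
python3 -m crank '{"translation":[[0,0,3],[0,0,3],[0,0,0]],"roll":[0,0,0],"fingers":[0,0,0]}' 40;python3 -m crank '{"translation":[[0,0,2],[0,0,1],[0,0,0]],"roll":[0,0,0],"fingers":[0,0,0]}' 40
```

```text
clock: 8.05
position: [0.4325, 0.185, -0.0107]
ee_rot: [-0.0, 0.461, 0.887, -0.0]
contact_force: [0.0, 0.3, -0.2]
width: 0.0431
gripper_force: 41.0
clock: 8.35
position: [0.4326, 0.185, -0.0137]
ee_rot: [-0.0, 0.461, 0.887, -0.0]
contact_force: [0.0, -1.1, -1.1]
width: 0.0437
gripper_force: 41.0
```

```bash
python3 -m crank '{"translation":[[0,0,1],[0,0,0]],"roll":[0,0],"fingers":[0,0]}' 40|grep -E "pos|contact";python3 -m crank '{"translation":[[0,0,1],[0,0,0]],"roll":[0,0],"fingers":[0,0]}' 40|grep -E "pos|contact"; python3 -m crank '{"translation":[[0,0,1],[0,0,0]],"roll":[0,0],"fingers":[0,0]}' 40|grep -E "pos|contact"
```

```text
position: [0.4327, 0.185, -0.0147]
contact_force: [-0.1, 0.5, -0.3]
position: [0.4329, 0.1851, -0.0149]
contact_force: [-2.6, -0.9, 5.7]
position: [0.4329, 0.1851, -0.0149]
contact_force: [-3.9, -1.0, 15.3]
```

```bash
python3 -m crank '{"translation":[[0,0,-2],[0,0,0],[0,0,0],[0,0,0],[0,0,0],[0,0,0],[0,0,0],[0,0,0]],"roll":[0,0,0,0,0,0,0,0],"fingers":[0.55,0.6,0.8,1,1,1,1,1]}' 40; python3 -m crank '{"translation":[[0,0,-10],[0,0,-20],[0,0,-40],[0,0,-40],[0,0,-10]],"roll":[0,0,0,0,0],"fingers":[1,1,1,1,1]}' 40; python3 go.py 631 7.8 60 35
```

```text
clock: 9.75
position: [0.4327, 0.185, -0.0147]
ee_rot: [-0.0, 0.461, 0.887, -0.0]
contact_force: [0.2, 0.6, -0.5]
width: 0.0852
gripper_force: 0.0
clock: 10.25
position: [0.4359, 0.1859, 0.1103]
ee_rot: [0.003, 0.461, 0.887, 0.003]
contact_force: [0.0, -0.2, -0.3]
width: 0.0853
gripper_force: 0.0
t 10.2 pos [435.9 185.9 110.3] yawy 35.1 tilt 0.53 w 85.3 gf 0.0 F [ 0.  -0.2 -0.3] q6 -0.36
shift [-257.7   56.8   51.6] len 268.9 roll 0.001 shift after roll [-257.8   57.6   50.3]
```

```bash
python3 -m crank '{"translation":[[-30,7,0],[-45,10,0],[-45,10,0],[-45,10,0],[-45,10,8],[-30,7,20],[-18,3,20],[0,0,0]],"roll":[0,0,0,0,0,0,0,0],"fingers":[1,1,1,1,1,1,1,1]}' 60; python3 go.py 631 7.8 -25 35
python3 - <<'E'
from h import *
cv2.imwrite("pics/scene5.png",get_image("scene"));cv2.imwrite("pics/top5.png",get_image("top"))
f=lambda p:cv2.resize(p,None,fx=4,fy=4,interpolation=cv2.INTER_CUBIC)
cv2.imwrite("pics/c6.png",np.hstack([f(cv2.imread("pics/top5.png")[80:220,230:330]),f(cv2.imread("pics/scene5.png")[130:270,330:430])]))
E
```

```text
clock: 11.05
position: [0.6269, 0.0046, 0.054]
ee_rot: [-0.002, 0.462, 0.887, -0.001]
contact_force: [0.4, 0.5, 0.1]
width: 0.0855
gripper_force: 0.0
t 11.1 pos [626.9   4.6  54. ] yawy 34.9 tilt 0.3 w 85.5 gf 0.0 F [0.4 0.5 0.1] q6 -0.71
shift [ 0.   5.5 78.9] len 79.1 roll -0.001 shift after roll [ 0.2  5.2 79. ]
```

View pics/c6.png

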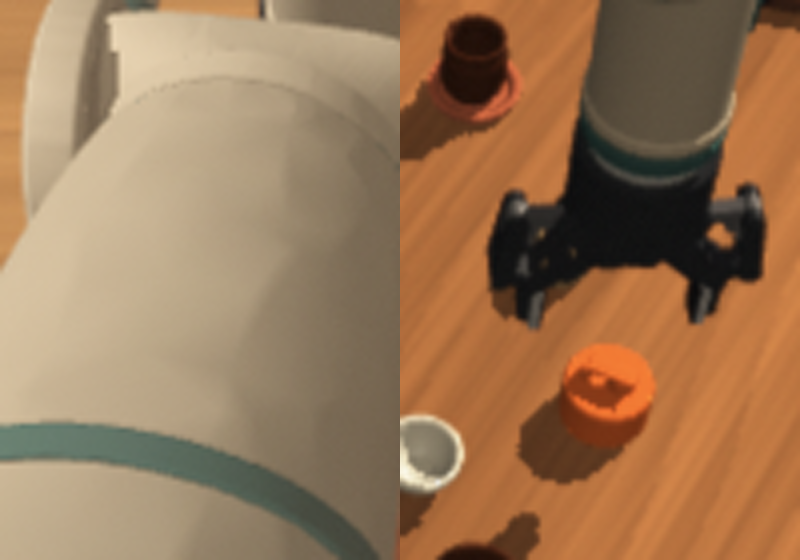

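```bash
python3 -m crank '{"translation":[[0,5,15],[0,0,25],[0,0,20],[0,0,12],[0,0,6],[0,0,4],[0,0,0]],"roll":[0,0,0,0,0,0,0],"fingers":[1,1,1,1,1,1,1]}' 60; python3 go.py 631 7.8 -28 35
python3 - <<'E'
from h import *
f=lambda p:np.round((400+(p[0]-330)*4,(p[1]-130)*4))
for k in(-.043,.043):print(f(proj("scene",[.6269+.82*k,.0046+.57*k,.097])))
cv2.imwrite("pics/scene6.png",get_image("scene"))
cv2.imwrite("pics/c7.png",cv2.resize(cv2.imread("pics/scene6.png")[180:260,340:430],None,fx=5,fy=5,interpolation=cv2.INTER_CUBIC))
E
```

```text
clock: 11.85
position: [0.632, 0.0097, -0.0244]
ee_rot: [0.0, 0.461, 0.887, 0.0]
contact_force: [0.3, 1.0, -0.1]
width: 0.0855
gripper_force: 0.0
t 11.8 pos [632.    9.7 -24.4] yawy 35.1 tilt 0.03 w 85.5 gf 0.0 F [ 0.3  1.  -0.1] q6 -0.71
shift [-1.  -1.9  3.6] len 4.2 roll 0.001 shift after roll [-1.  -1.9  3.6]
[534. 323.]
[683. 319.]
```

View pics/c7.png

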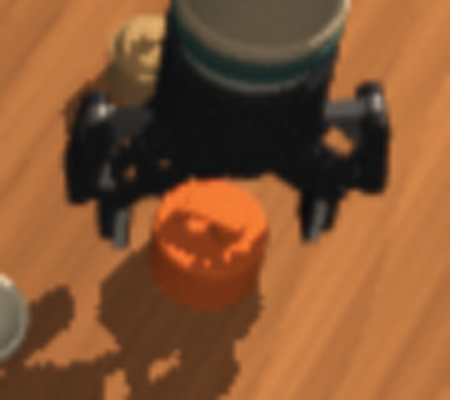

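```bash
python3 -m crank '{"translation":[[-1,-2,3],[0,0,0],[0,0,0],[0,0,0],[0,0,0],[0,0,0],[0,0,0],[0,0,0]],"roll":[0,0,0,0,0,0,0,0],"fingers":[1,0,0,0,0,0,0,0]}' 60; python3 go.py 631 7.8 -28 35;  python3 -m crank '{"translation":[[0,0,-5],[0,0,-15],[0,0,-30],[0,0,-40],[0,0,-40],[0,0,-10],[0,0,0]],"roll":[0,0,0,0,0,0,0],"fingers":[0,0,0,0,0,0,0]}' 60; python3 go.py 431 0.5 100
```

```text
clock: 12.7
position: [0.6313, 0.0074, -0.0266]
ee_rot: [0.001, 0.461, 0.887, 0.0]
contact_force: [-1.2, -0.6, 6.1]
width: 0.0532
gripper_force: 63.0
t 12.7 pos [631.3   7.4 -26.6] yawy 35.1 tilt 0.09 w 53.2 gf 63.0 F [-1.2 -0.6  6.1] q6 -0.71
shift [0.5 0.  1.4] len 1.5 roll 0.001 shift after roll [0.5 0.  1.4]
clock: 13.4
position: [0.632, 0.0074, 0.1145]
ee_rot: [0.002, 0.461, 0.887, 0.001]
contact_force: [0.3, 0.1, -1.1]
width: 0.0532
gripper_force: 63.1
t 13.4 pos [632.    7.4 114.5] yawy 35.1 tilt 0.25 w 53.2 gf 63.1 F [ 0.3  0.1 -1.1] q6 -0.71
shift [ 109.8 -168.5   13.6] len 201.6
```

```bash
python3 -m crank '{"translation":[[15,-23,0],[22,-34,0],[22,-34,0],[22,-34,0],[18,-28,0],[10.5,-15.5,0],[0,0,0],[0,0,0]],"roll":[0,0,0,0,0,0,0,0],"fingers":[0,0,0,0,0,0,0,0]}' 60; python3 go.py 430 0.8 72
python3 - <<'E'
from h import *
cv2.imwrite("pics/scene7.png",get_image("scene"))
cv2.imwrite("pics/c8.png",cv2.resize(cv2.imread("pics/scene7.png")[120:220,250:370],None,fx=4,fy=4,interpolation=cv2.INTER_CUBIC))
E
```

```text
clock: 14.2
position: [0.4297, 0.0004, 0.1115]
ee_rot: [-0.0, 0.461, 0.887, -0.0]
contact_force: [1.2, -0.2, -1.5]
width: 0.0529
gripper_force: 63.2
t 14.2 pos [4.297e+02 4.000e-01 1.115e+02] yawy 35.0 tilt 0.05 w 52.9 gf 63.2 F [ 1.2 -0.2 -1.5] q6 -0.77
shift [ 0.2  0.5 39.5] len 39.5
```

View pics/c8.png

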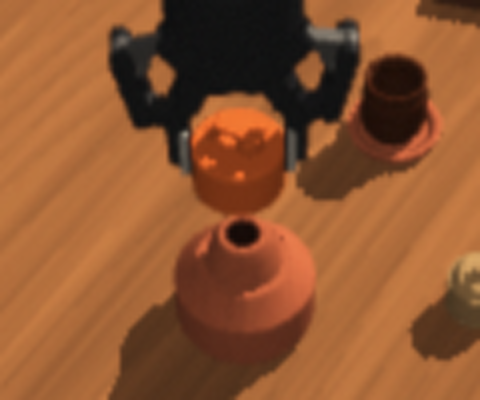

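```bash
python3 -m crank '{"translation":[[0,0,15],[0,0,20],[0,0,10],[0,0,5],[0,0,4],[0,0,4],[0,0,0]],"roll":[0,0,0,0,0,0,0],"fingers":[0,0,0,0,0,0,0]}' 60|grep -E "pos|contact"; python3 -m crank '{"translation":[[0,0,3],[0,0,3],[0,0,0]],"roll":[0,0,0],"fingers":[0,0,0]}' 60|grep -E "pos|contact"
```

```text
position: [0.43, 0.0003, 0.0543]
contact_force: [-0.7, -0.1, -0.5]
position: [0.4296, 0.0004, 0.0482]
contact_force: [0.3, -0.1, 0.0]
```

```bash
for i in 1 2; do :; done; python3 -m crank '{"translation":[[0,0,2],[0,0,2],[0,0,2],[0,0,0]],"roll":[0,0,0,0],"fingers":[0,0,0,0]}' 60|grep -E "pos|contact"; python3 -m crank '{"translation":[[0,0,1],[0,0,0]],"roll":[0,0],"fingers":[0,0]}' 60|grep -E "pos|contact"; python3 -m crank '{"translation":[[0,0,1],[0,0,0]],"roll":[0,0],"fingers":[0,0]}' 60|grep -E "pos|contact"
```

```text
position: [0.4305, 0.0006, 0.0424]
contact_force: [1.6, 1.8, -0.6]
position: [0.4306, 0.0006, 0.0416]
contact_force: [2.1, 3.1, 0.9]
position: [0.4308, 0.0006, 0.0407]
contact_force: [1.8, 3.4, 1.9]
```

```bash
python3 -m crank '{"translation":[[0.3,0.6,1],[0,0,0]],"roll":[0,0],"fingers":[0,0]}' 60|grep -E "pos|contact"; python3 -m crank '{"translation":[[0,0,1],[0,0,0]],"roll":[0,0],"fingers":[0,0]}' 60|grep -E "pos|contact"; python3 -m crank '{"translation":[[0,0,1],[0,0,0]],"roll":[0,0],"fingers":[0,0]}' 60|grep -E "pos|contact"
```

```text
position: [0.4308, 0.0009, 0.0398]
contact_force: [2.0, 2.3, 4.3]
position: [0.431, 0.0007, 0.0393]
contact_force: [1.2, 2.1, 9.8]
position: [0.4311, 0.0006, 0.0389]
contact_force: [-0.9, 2.5, 16.1]
```

```bash
python3 -m crank '{"translation":[[0,0,0.5],[0,0,0],[0,0,0],[0,0,-1],[0,0,0],[0,0,0],[0,0,0],[0,0,0]],"roll":[0,0,0,0,0,0,0,0],"fingers":[0,0,0,0,1,1,1,1]}' 60|grep -E "pos|contact|wid"; python3 -m crank '{"translation":[[0,0,0],[0,0,0],[0,0,-10],[0,0,-25],[0,0,-35],[0,0,-10],[0,0,0]],"roll":[0,0,0,0,0,0,0],"fingers":[1,1,1,1,1,1,1]}' 60|grep -E "pos|contact|wid"; python3 go.py 642 -168 80 84
python3 - <<'E'
from h import *
cv2.imwrite("pics/scene8.png",get_image("scene"));S=cv2.imread("pics/scene8.png")
k=blob(S,(311,180),24,lambda h,s,v:(s>195)&(v>95),5)
e=cv2.fitEllipse(cv2.convexHull(k.astype(np.float32)));print(e)
print(proj("scene",[.4305,.001,.0665+.017]),proj("scene",[.4305,.001,.0665]),proj("scene",[.4305,.001,.1005]))
E
```

```text
position: [0.4293, 0.0008, 0.0374]
contact_force: [0.6, -0.0, -0.3]
width: 0.0856
position: [0.4318, 0.0007, 0.1199]
contact_force: [0.3, 0.3, -0.3]
width: 0.0854
t 18.1 pos [431.8   0.7 119.9] yawy 35.1 tilt 0.28 w 85.4 gf 0.0 F [ 0.3  0.3 -0.3] q6 -0.77
shift [-258.7   75.    41. ] len 272.5 roll -0.854 shift after roll [-226.7 -145.8   39.9]
((310.10986328125, 178.85626220703125), (23.504737854003906, 25.696596145629883), 177.03955078125)
[310.10913653 178.41749514] [310.24387441 182.5730779 ] [309.97106679 174.1591512 ]
```

```bash
python3 -m crank '{"translation":[[-35,10,0],[-45,13,0],[-45,13,0],[-45,13,0],[-45,13,0],[-44,13,0],[0,0,0],[0,0,0]],"roll":[0,0,0,0,0,0,-0.15,-0.15],"fingers":[1,1,1,1,1,1,1,1]}' 50|grep pos; python3 -m crank '{"translation":[[0,0,20],[0,0,20],[0,0,0],[0,0,0],[0,0,0]],"roll":[-0.15,-0.15,-0.15,-0.05,0],"fingers":[1,1,1,1,1]}' 50|grep pos; python3 go.py 642.3 -168 20 81;python3 - <<'E'
from h import *
cv2.imwrite("pics/scene9.png",get_image("scene"))
cv2.imwrite("pics/c9.png",cv2.resize(cv2.imread("pics/scene9.png")[210:320,300:410],None,fx=5,fy=5,interpolation=cv2.INTER_CUBIC))
E
```

```text
position: [0.6399, -0.1688, 0.1144]
position: [0.6389, -0.1675, 0.0754]
t 19.5 pos [ 638.9 -167.5   75.4] yawy 80.9 tilt 0.25 w 85.6 gf 0.0 F [ 1.1  0.1 -0.1] q6 -1.77
shift [-3.7 -0.  55.4] len 55.5 roll -0.002 shift after roll [-3.4  0.  55.4]
```

View pics/c9.png

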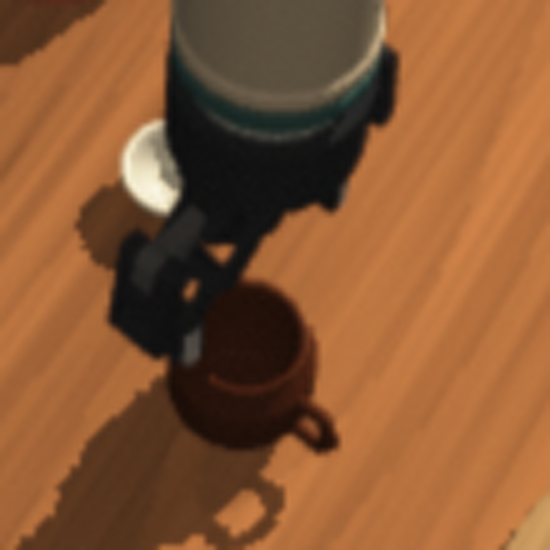

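```bash
python3 -c "
from h import *
for k in(-.043,.043):print(proj('scene',[.6389+.156*k,-.1675+.988*k,.118]))"; python3 -m crank '{"translation":[[-3.5,0,20],[0,0,20],[0,0,0]],"roll":[0,0,0],"fingers":[1,1,1]}' 50|grep -E "pos|cont"; python3 -m crank '{"translation":[[0,0,6],[0,0,6],[0,0,0]],"roll":[0,0,0],"fingers":[1,1,1]}' 50|grep -E "pos|cont"; python3 go.py 642.3 -168 -18 81
```

```text
[335.36276616 279.71058417]
[361.81614009 251.75397635]
position: [0.6409, -0.1675, 0.0344]
contact_force: [-0.7, 0.3, -1.2]
position: [0.6435, -0.1685, 0.0256]
contact_force: [-0.5, -0.3, 0.5]
t 20.1 pos [ 643.5 -168.5   25.6] yawy 80.9 tilt 0.03 w 85.5 gf 0.0 F [-0.5 -0.3  0.5] q6 -1.77
shift [ 1.3  0.2 43.6] len 43.6 roll -0.002 shift after roll [ 1.3  0.3 43.6]
```

```bash
python3 -m crank '{"translation":[[1,0,6],[0,0,8],[0,0,10],[0,0,10],[0,0,8],[0,0,0]],"roll":[0,0,0,0,0,0],"fingers":[1,1,1,1,1,1]}' 50|grep -E "pos|cont"; python3 -m crank '{"translation":[[0,0,0],[0,0,0],[0,0,0],[0,0,0],[0,0,0],[0,0,0]],"roll":[0,0,0,0,0,0],"fingers":[0,0,0,0,0,0]}' 50; python3 go.py
```

```text
position: [0.6415, -0.1679, -0.018]
contact_force: [-0.2, 0.7, -0.4]
clock: 21.35
position: [0.6437, -0.1686, -0.0151]
ee_rot: [0.001, 0.079, 0.997, -0.0]
contact_force: [-0.4, 1.1, 5.4]
width: 0.0597
gripper_force: 54.8
t 21.4 pos [ 643.7 -168.6  -15.1] yawy 80.9 tilt 0.12 w 59.7 gf 54.8 F [-0.4  1.1  5.4] q6 -1.77
```

```bash
python3 -m crank '{"translation":[[0,0,0],[0,0,0],[0,0,0]],"roll":[0,0,0],"fingers":[0,0,0]}' 50
python3 - <<'E'
from h import *
cv2.imwrite("pics/scene10.png",get_image("scene"))
for n in("pics/scene0.png","pics/scene10.png"):
    k=blob(cv2.imread(n),(348,283),22,lambda h,s,v:(v<62)&(s>120),9);print(k.min(0),k.max(0),cv2.contourArea(k.astype(np.float32)))
    for r in(285,290,294,297):
        q=k[abs(k[:,1]-r)<.4,0];print(r,q.min().round(1),q.max().round(1),end=' ')
cv2.imwrite("pics/c10.png",cv2.resize(cv2.imread("pics/scene10.png")[230:310,310:390],None,fx=7,fy=7,interpolation=cv2.INTER_CUBIC))
E
```

```text
clock: 21.65
position: [0.6437, -0.1686, -0.0151]
ee_rot: [0.001, 0.079, 0.997, -0.0]
contact_force: [0.3, 0.8, 5.4]
width: 0.0595
gripper_force: 54.8
[332.875 266.625] [361.125 299.625] 659.40625
285 332.9 356.4 290 333.6 360.1 294 335.6 359.1 297 339.1 355.6 [343.375 286.125] [360.625 300.125] 163.34375Traceback (most recent call last):
  File "<stdin>", line 6, in <module>
    return umr_minimum(a, axis, None, out, keepdims, initial, where)
ValueError: zero-size array to reduction operation minimum which has no identity
```

```bash
python3 -m crank '{"translation":[[0,0,-3],[0,0,-4],[0,0,-4],[0,0,0]],"roll":[0,0,0,0],"fingers":[0,0,0,0]}' 50; python3 -m crank '{"translation":[[0,0,-10],[0,0,-15],[0,0,-10],[0,0,0]],"roll":[0,0,0,0],"fingers":[0,0,0,0]}' 50;python3 - <<'E'
from h import *
cv2.imwrite("pics/scene10.png",get_image("scene"))
cv2.imwrite("pics/c10.png",cv2.resize(cv2.imread("pics/scene10.png")[220:310,310:400],None,fx=6,fy=6,interpolation=cv2.INTER_CUBIC))
E
python3 go.py 445.3 -175 35
```

```text
clock: 22.1
position: [0.643, -0.1684, -0.0048]
ee_rot: [0.0, 0.079, 0.997, -0.0]
contact_force: [-0.5, -0.9, -2.5]
width: 0.0597
gripper_force: 53.9
clock: 22.5
position: [0.6443, -0.1689, 0.0321]
ee_rot: [0.002, 0.079, 0.997, -0.001]
contact_force: [0.5, -0.5, -2.1]
width: 0.0596
gripper_force: 54.2
t 22.6 pos [ 643.5 -168.6   31. ] yawy 80.9 tilt 0.13 w 59.9 gf 54.2 F [-0.5 -0.1 -2.7] q6 -1.77
shift [194.7 -37.6  -4.4] len 198.4
```

View pics/c10.png

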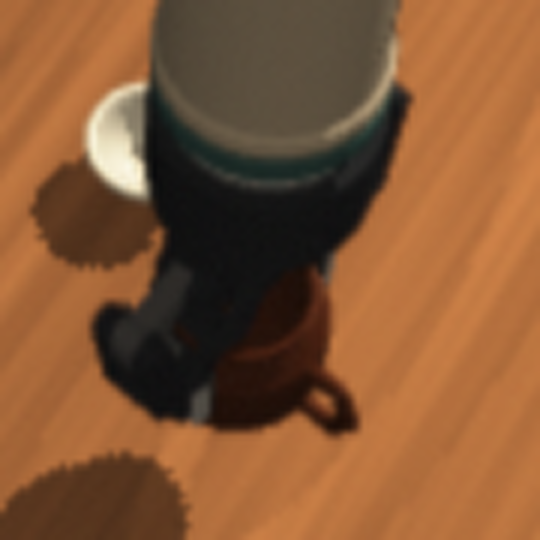

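```bash
python3 -m crank '{"translation":[[20,-4,-5],[30,-6,0],[36,-7,0],[36,-7,0],[36,-7,0],[25,-5,0],[10,-2,0],[0,0,0]],"roll":[0,0,0,0,0,0,0,0],"fingers":[0,0,0,0,0,0,0,0]}' 50|grep -E "cont|wid"; python3 go.py 446.6 -175.5 -4 81
```

```text
contact_force: [0.4, -0.4, -2.1]
width: 0.0597
t 23.4 pos [ 445.2 -175.2   34.8] yawy 80.8 tilt 0.04 w 59.7 gf 54.2 F [ 0.4 -0.4 -2.1] q6 -1.93
shift [-1.5 -0.1 38.8] len 38.8 roll -0.003 shift after roll [-1.4 -0.1 38.8]
```

```bash
python3 -m crank '{"translation":[[-1,0,10],[0,0,12],[0,0,8],[0,0,5],[0,0,3],[0,0,0],[0,0,0]],"roll":[0,0,0,0,0,0,0],"fingers":[0,0,0,0,0,0,0]}' 50|grep -E "pos|cont|wid"
python3 - <<'E'
from h import *
cv2.imwrite("pics/scene11.png",get_image("scene"));S=cv2.imread("pics/scene11.png")
k=blob(S,(276,246),26,lambda h,s,v:(v<62)&(s>120),9);print("dark",k.min(0),k.max(0))
k=blob(S,(276,250),26,lambda h,s,v:(h<=10)&(v>140),0);print("saucer visible",k.min(0),k.max(0))
for z in (0.0,.007):print("mug bottom predicted",proj("scene",[.4453,-.175,z]))
print("handle tip",proj("scene",[.4453+.055,-.175-.009,.036+.007]))
E
```

```text
position: [0.4476, -0.1756, -0.003]
contact_force: [-0.6, -0.1, -3.2]
width: 0.0602
dark [267.375 226.625] [286.375 257.125]
saucer visible [277.375 237.125] [293.875 264.875]
mug bottom predicted [275.76437839 250.85276741]
mug bottom predicted [275.5297979  249.45093751]
handle tip [291.40252906 256.24552723]
```

```bash
python3 -m crank '{"translation":[[-0.5,0,3],[0,0,2],[0,0,0]],"roll":[0,0,0],"fingers":[0,0,0]}' 50|grep -E "pos|cont"; python3 -m crank '{"translation":[[0,0,2],[0,0,0]],"roll":[0,0],"fingers":[0,0]}' 50|grep -E "pos|cont"; python3 -m crank '{"translation":[[0,0,1],[0,0,0]],"roll":[0,0],"fingers":[0,0]}' 50|grep -E "pos|cont"; python3 -m crank '{"translation":[[0,0,1],[0,0,0]],"roll":[0,0],"fingers":[0,0]}' 50|grep -E "pos|cont"
```

```text
position: [0.4475, -0.1755, -0.0083]
contact_force: [1.2, -0.5, -2.0]
position: [0.4475, -0.1755, -0.0103]
contact_force: [0.2, -0.7, -2.1]
position: [0.4477, -0.1757, -0.0111]
contact_force: [0.2, 0.1, -1.8]
position: [0.4478, -0.1757, -0.0112]
contact_force: [-2.2, 0.3, 7.9]
```

```bash
python3 -m crank '{"translation":[[0,0,-2],[0,0,0],[0,0,0],[0,0,0],[0,0,0],[0,0,0],[0,0,0],[0,0,0]],"roll":[0,0,0,0,0,0,0,0],"fingers":[0.75,0.8,0.9,1,1,1,1,1]}' 50|grep -E "pos|cont|wid"; python3 -m crank '{"translation":[[0,0,-10],[0,0,-20],[0,0,-35],[0,0,-40],[0,0,-15],[0,0,0],[0,0,0],[0,0,0]],"roll":[0,0,0,0,0,-0.15,-0.15,-0.1],"fingers":[1,1,1,1,1,1,1,1]}' 50|grep -E "pos|cont|wid"; python3 go.py 506.7 -381 60 103.9
python3 - <<'E'
from h import *
cv2.imwrite("pics/scene12.png",get_image("scene"));S=cv2.imread("pics/scene12.png")
for n,c,r,b in(("large",(276,238),26,31),("small",(348,143),20,17)):
    k=blob(S,c,r,lambda h,s,v:(v<62)&(s>120),b);e=cv2.fitEllipse(cv2.convexHull(k.astype(np.float32)));print(n,np.round(e[0],1),np.round(e[1],1))
print(proj("scene",[.4453,-.175,.04]),proj("scene",[.4323,.185,.032]))
E
```

```text
position: [0.4477, -0.1756, -0.0102]
contact_force: [-0.6, 0.3, -0.3]
width: 0.0854
position: [0.4478, -0.1757, 0.111]
contact_force: [0.4, -0.0, -0.6]
width: 0.0854
t 26.6 pos [ 447.8 -175.7  111. ] yawy 104.1 tilt 0.08 w 85.4 gf 0.0 F [ 0.4 -0.  -0.6] q6 -2.34
shift [  -7.  -213.4   51.2] len 219.6 roll 0.004 shift after roll [  -7.8 -213.5   51. ]
large [274.2 243.3] [25.9 32.2]
small [348.1 145. ] [16.3 21.8]
[274.39053571 242.64281868] [347.94328218 145.29608222]
```

```bash
python3 -m crank '{"translation":[[-1,-30,0],[-2,-45,0],[-2,-45,0],[-1,-45,0],[-1,-33,20],[0,-15,30],[0,0,0],[0,0,0]],"roll":[0,0,0,0,0,0,0,0],"fingers":[1,1,1,1,1,1,1,1]}' 50|grep -E "pos|cont|wid"; python3 go.py 506.7 -381 -26 103.7
python3 - <<'E'
from h import *
S=get_image("scene");cv2.imwrite("pics/scene13.png",S)
k=blob(S,(244,336),50,lambda h,s,v:(s<115),0);k=k[k[:,1]>318];print(k.min(0),k.max(0))
for k in(-.043,.043):print(proj("scene",[.5067-.24*k,-.381+.97*k,.1]))
E
```

```text
position: [0.5047, -0.3801, 0.0595]
contact_force: [0.4, 0.3, -0.6]
width: 0.0853
t 27.4 pos [ 504.7 -380.1   59.5] yawy 103.7 tilt 0.15 w 85.3 gf 0.0 F [ 0.4  0.3 -0.6] q6 -2.57
shift [-1.8 -1.5 85.5] len 85.6 roll 0.001 shift after roll [-1.7 -1.3 85.5]
[198.625 318.125] [287.375 356.875]
[226.30706054 339.45518915]
[244.68077169 299.50219306]
```

```bash
python3 -m crank '{"translation":[[-1.5,-1.5,20],[0,0,25],[0,0,15],[0,0,12],[0,0,8],[0,0,0],[0,0,0]],"roll":[0,0,0,0,0,0,0],"fingers":[1,1,1,1,1,1,1]}' 50|grep -E "pos|cont|wid"; python3 go.py 506.7 -381 -26 103.7; python3 -m crank '{"translation":[[0,0,5],[0,0,0],[0,0,0],[0,0,0],[0,0,0],[0,0,0],[0,0,0],[0,0,0]],"roll":[0,0,0,0,0,0,0,0],"fingers":[1,0.5,0.5,0.5,0.5,0.5,0.5,0.5]}' 50|grep -E "pos|cont|wid"
```

```text
position: [0.5078, -0.3821, -0.0192]
contact_force: [0.6, -0.3, -0.7]
width: 0.0856
t 28.2 pos [ 507.8 -382.1  -19.2] yawy 103.8 tilt 0.08 w 85.6 gf 0.0 F [ 0.6 -0.3 -0.7] q6 -2.57
shift [0.8 1.3 6.7] len 6.9 roll 0.002 shift after roll [0.8 1.3 6.8]
position: [0.5072, -0.3818, -0.0251]
contact_force: [0.3, -0.6, -0.1]
width: 0.0428
```

```bash
python3 -m crank '{"translation":[[0,0,0],[0,0,0],[0,0,0],[0,0,0],[0,0,0],[0,0,0],[0,0,0]],"roll":[0,0,0,0,0,0,0],"fingers":[0,0,0,0,0,0,0]}' 50|grep -E "pos|cont|wid|grip"; python3 -m crank '{"translation":[[0,0,-4],[0,0,-6],[0,0,0]],"roll":[0,0,0],"fingers":[0,0,0]}' 50|grep -E "pos|cont|wid|grip"
```

```text
position: [0.5073, -0.382, -0.0249]
contact_force: [-0.9, 0.7, 4.1]
width: 0.0231
gripper_force: 49.6
position: [0.5076, -0.3822, -0.0146]
contact_force: [0.3, 0.1, -1.2]
width: 0.0232
gripper_force: 49.1
```

```bash
python3 -m crank '{"translation":[[0,0,-20],[0,0,-30],[0,0,-35],[0,0,-35],[0,0,-25],[0,0,0]],"roll":[0,0,0,0,0,0],"fingers":[0,0,0,0,0,0]}' 50|grep -E "pos|cont|wid"; python3 go.py 494.5 373.5 120 108;  python3 -m crank '{"translation":[[-5,20,0],[-7,32,0],[-9,40,0],[-9.5,42,0],[-9.5,42,0],[-9.5,42,0],[-9.5,42,0],[-9.5,42,0]],"roll":[0,0,0,0,0,0,0,0],"fingers":[0,0,0,0,0,0,0,0]}' 50|grep -E "pos|cont|wid"; python3 go.py 494.5 373.5 120 108
```

```text
position: [0.5094, -0.3838, 0.1342]
contact_force: [0.7, -0.1, -1.7]
width: 0.0227
t 30.6 pos [ 509.4 -383.8  134.2] yawy 103.8 tilt 0.5 w 22.7 gf 49.3 F [ 0.7 -0.1 -1.7] q6 -2.57
shift [-166.4  739.     9.6] len 757.6 roll -0.073 shift after roll [-219.9  724.9   14.2]
position: [0.4992, -0.0693, 0.1279]
contact_force: [0.6, -0.3, -1.2]
width: 0.0227
t 31.4 pos [499.2 -69.3 127.9] yawy 103.8 tilt 0.25 w 22.7 gf 49.3 F [ 0.6 -0.3 -1.2] q6 -2.09
shift [-101.2  431.1    8.7] len 442.9 roll -0.073 shift after roll [-132.4  422.6    7.9]
```

```bash
python3 -m crank '{"translation":[[-10,42,0],[-10,42,0],[-10,42,0],[-10,42,0],[-10,42,0],[-10,42,0],[-10,42,0],[-10,42,0]],"roll":[0,0,0,0,0,0,0,0],"fingers":[0,0,0,0,0,0,0,0]}' 50|grep -E "pos|cont|wid";  python3 -m crank '{"translation":[[-9,40,0],[-7,30,0],[-4,15,0],[0,0,0],[0,0,0]],"roll":[0,0,0,-0.073,0],"fingers":[0,0,0,0,0]}' 50|grep -E "pos|cont|wid"; python3 go.py 494.5 373.5 0 108
```

```text
position: [0.4963, 0.2748, 0.1278]
contact_force: [0.6, -0.7, -1.3]
width: 0.0228
position: [0.4965, 0.36, 0.1282]
contact_force: [-0.9, -0.3, -1.8]
width: 0.0228
t 32.7 pos [496.5 360.  128.2] yawy 108.1 tilt 0.22 w 22.8 gf 49.4 F [-0.9 -0.3 -1.8] q6 -1.37
shift [ -2.7  13.6 128.2] len 128.9 roll 0.001 shift after roll [ -2.3  13.5 128.2]
```

```bash
python3 -m crank '{"translation":[[-2.5,13.5,15],[0,0,30],[0,0,35],[0,0,25],[0,0,13],[0,0,0],[0,0,0]],"roll":[0,0,0,0,0,0,0],"fingers":[0,0,0,0,0,0,0]}' 50|grep -E "pos|cont|wid"; python3 go.py 494.5 373.5 -14 108
python3 - <<'E'
from h import *
S=get_image("scene");T=get_image("top");cv2.imwrite("pics/scene14.png",S);cv2.imwrite("pics/top14.png",T)
z=.037+.01
for c,I,p in(("scene",S,(400,112)),("top",T,(172,180))):
    H=cv2.cvtColor(I,cv2.COLOR_BGR2HSV);print(c,"predicted ends",[proj(c,[.4945+a*.951,.3735+a*.309,z]).round(1) for a in(-.1,.1)])
    x,y=p;m=((H[...,1]<110)&(H[...,2]>70)).astype(np.uint8);w=np.zeros_like(m);w[y-50:y+50,x-55:x+55]=1;n,l,st,ce=cv2.connectedComponentsWithStats(m*w)
    for i in range(1,n):
        if st[i,4]>8:print(st[i],ce[i].round(1))
E
```

```text
position: [0.4969, 0.3743, 0.0123]
contact_force: [1.2, 0.7, -1.8]
width: 0.0233
t 33.4 pos [496.9 374.3  12.3] yawy 108.0 tilt 0.06 w 23.3 gf 49.4 F [ 1.2  0.7 -1.8] q6 -1.35
shift [ 2.5 -0.1 26.3] len 26.4 roll -0.001 shift after roll [ 2.5 -0.1 26.3]
scene predicted ends [array([366.1, 102.9]), array([435.5, 115.1])]
[403  62  17   4  27] [411.1  64.1]
[444  62  11   5  33] [450.4  63.3]
[437  70   8   6  33] [440.5  73. ]
[345  72  11   2  13] [349.8  72.6]
[354  79   2  12  12] [354.8  84.5]
[367 100  71  21 678] [403.8 109.7]
top predicted ends [array([178.2, 216.8]), array([158.7, 140.6])]
[ 117  131   32   51 1069] [129.8 156.1]
[151 137  27  35 415] [164.1 153.7]
[154 174  28  43 457] [171.2 195. ]
[117 190   5  27 104] [118.7 204.2]
```

```bash
python3 -m crank '{"translation":[[2,0,8],[0,0,8],[0,0,7],[0,0,4],[0,0,0]],"roll":[0,0,0,0,0],"fingers":[0,0,0,0,0]}' 50|grep -E "pos|cont"; python3 -m crank '{"translation":[[0,0,2],[0,0,0]],"roll":[0,0],"fingers":[0,0]}' 50|grep -E "pos|cont"; python3 -m crank '{"translation":[[0,0,1],[0,0,0]],"roll":[0,0],"fingers":[0,0]}' 50|grep -E "pos|cont"; python3 -m crank '{"translation":[[0,0,1],[0,0,0]],"roll":[0,0],"fingers":[0,0]}' 50|grep -E "pos|cont"
```

```text
position: [0.4938, 0.3731, -0.0161]
contact_force: [-0.1, 0.2, -1.0]
position: [0.4945, 0.3735, -0.0172]
contact_force: [-0.0, -0.6, -0.9]
position: [0.4945, 0.3735, -0.018]
contact_force: [0.2, -0.7, -0.1]
position: [0.4946, 0.3736, -0.0188]
contact_force: [0.2, -0.3, -0.1]
```

Contact is just beginning at the expected height (−19). I'll release, retreat and check everything.

```bash
python3 -m crank '{"translation":[[0,0,0.5],[0,0,0],[0,0,0],[0,0,0],[0,0,0],[0,0,0],[0,0,0],[0,0,0]],"roll":[0,0,0,0,0,0,0,0],"fingers":[0,0.3,0.4,0.7,1,1,1,1]}' 50|grep -E "pos|cont|wid"; python3 -m crank '{"translation":[[0,0,-10],[0,0,-25],[0,0,-40],[0,0,-45],[0,0,-45],[0,0,-30],[0,0,0]],"roll":[0,0,0,0,0,0,0],"fingers":[1,1,1,1,1,1,1]}' 50|grep -E "pos|cont|wid"; python3 -m crank '{"translation":[[20,40,0],[20,40,0],[20,40,0],[20,40,0],[0,0,0],[0,0,0]],"roll":[0,0,0,0,0,0],"fingers":[1,1,1,1,1,1]}' 50|grep -E "pos|cont|wid|clock"
python3 - <<'E'
from h import *
S=get_image("scene");T=get_image("top");cv2.imwrite("pics/scene15.png",S);cv2.imwrite("pics/top15.png",T)
for n,c,r,b,X,f in(("large",(276,238),26,31,[.4453,-.175,.04],lambda h,s,v:(v<62)&(s>120)),("small",(348,143),20,17,[.4323,.185,.032],lambda h,s,v:(v<62)&(s>120)),("lid",(311,180),24,5,[.4305,.001,.0835],lambda h,s,v:(s>195)&(v>95)),("salt",(370,192),13,0,[.5543,.0901,.0242],lambda h,s,v:(s<150)&(v>90)),("bowl",(335,244),15,0,[.5597,-.0905,.0218],lambda h,s,v:(s<100))):
    k=blob(S,c,r,f,b);e=cv2.fitEllipse(cv2.convexHull(k.astype(np.float32)));print(n,np.round(e[0],1),np.round(e[1],1),proj("scene",X).round(1))
for c,I,p,r in(("scene",S,(400,115),36),("top",T,(174,183),42)):
    k=blob(I,p,r,lambda h,s,v:(s<110)&(v>60),0);P=np.array([at(c,q,.017)[:2]*1000 for q in k],np.float32);q=cv2.minAreaRect(P);print(c,np.round(q[0],1),np.round(q[1],1),round(q[2],1))
E
```

```text
position: [0.4944, 0.3735, -0.0196]
contact_force: [-0.2, 1.1, 0.1]
width: 0.0858
position: [0.4974, 0.3753, 0.1822]
contact_force: [0.7, 1.0, 1.2]
width: 0.0853
clock: 36.7
position: [0.3678, 0.501, 0.1749]
contact_force: [0.5, -0.1, -0.6]
width: 0.0852
large [273.9 243.2] [26.8 32.1] [274.4 242.6]
small [348.1 144.9] [16.3 21.9] [347.9 145.3]
lid [310.1 178.8] [23.5 25.8] [310.1 178.4]
salt [370.2 190.4] [14.9 17.8] [369.8 189.9]
bowl [334.5 243.1] [19.8 21.6] [334.7 243. ]
scene [494.8 372.5] [204.  51.] 18.7
top [495.6 374.8] [207.6  35.2] 18.1
```

All the checks agree with the targets: the tongs are at (495, 374) mm and 18°, the lid and both jarritos are within about 0.6 px, and the bystanders have not moved. I'm handing in.

```bash
python3 -c "
from rig import manip
print(manip.sign_off())"
```

```text
the job is handed in; nothing more can be done
None
```

I handed the job in at about 37 s: both jarritos stand in their saucers, the lid was pressed on at about 16 N, the tongs lie in the wooden rest, and the bystanders did not move; this is by my camera and force readings, since sign-off returned no verdict.

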